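# Third hand at the shaker: load a flask and hold the clamp bar snug

## Robot

A 6-joint arm with a two-finger parallel gripper is mounted at the origin on the work surface. World frame = base frame: x ahead of the robot, y to its left, z up, the work surface at z = 0. Lengths are in m, angles in rad, forces in N, time in s.
With the tool pointing down it reaches from about 0.325 to 0.775 m from the base axis. Payload 5.5 kg.
Tool frame: the origin (TCP) lies midway between the tips of the shut fingers; the grasp point (between the pads) lies 19 mm behind it; z points along the fingers, y is the line along which they close (so a half turn about z gives the same grasp; the last joint's range is limited). The gripper opens to 88 mm and grips with 3 to 60 N. Pads are 20 mm wide; open, the fingers measure 115 mm over their backs; the gripper's body (75 mm by 178 mm) begins 61 mm behind the grasp point.
Start: joints at [-1.188, 0.091, 1.231, -0, 1.82, -0.057], TCP at [0.255, -0.543, 0.223] pointing down, gripper open.
Joint ranges: [-2.87, 2.87], [-0.86, 2.18], [0.17, 2.46], [-1.51, 4.65], [0.06, 2.69], [-2.65, 2.65]. Speed limits (rad/s): [2.57, 2.57, 3.01, 3.14, 3.14, 3.14].

## Interface

Orientations are given as a unit quaternion [x, y, z, w].
In Python, from plant import ctrl gives the robot as it stands. The module is installed in compiled form; this text tells all that it offers.
- The arm moves only by the tool carry_out, never from a script. Its argument "motion" is a list that holds one entry, the list of rows, each a list of 4 numbers: the shift along the tool's x, y, z in m, then the turn about the tool's z in degrees. A call has exactly 8 rows; each row is the pose to reach, as a shift and turn from the pose commanded when the call began, along the tool's axes at that moment; what a row does not reach only later rows make up. A row lasts 1/8 s, in which the tool goes at most 62.5 mm and 10.7 degrees, less where a joint would pass 70% of its speed; a pose out of reach is approached as far as the arm can. A call with a gripper value outside its range is refused whole. "claw" is the closure, from -1 (fully open) to 1 (shut), set as the call begins (left out, the last holds). The fingers move at their own pace and stop on an object; "grip_force" is the grip in N (left out, the last holds). Time passes only in rows, so rows that repeat a pose let the fingers close, or fill a call up. It gives the time, the measured TCP pose, the force, the opening and the grip force at its end, in the units of the state.
- ctrl.get_state(): the state, without advancing time (a new reading comes with each control period).
- ctrl.grab_frame(name): name is "side" or "top"; returns the picture (420x560x3 uint8, blue, green, red); there is no depth.
- ctrl.camera_params(name): a dict with "vertical_fov" (degrees; the focal length in pixels is half the picture's height over the tangent of half this angle, whatever the lens; pixels are square), "cx", "cy" (the principal point, pixels), "R" (3x3) and "t" (3): a world point X has camera coordinates R X + t. Camera axes: x right, y down, z forward; pixel columns grow to the right and rows downward; lengths in m; the calibration is good to about 2 mm. A picture is of the moment at which its call begins. camera_params takes no time and is no camera call.
- ctrl.finish_job(): hands the job in; it is judged then, once.
The state is a dict: "time": time; "qpos": joint angles; "qd": joint speeds; "effort": joint torques, N m; "tool_pos": TCP position; "ee_rot": TCP orientation; "force": force on the tool from outside, world axes, zero at the start; "ft_torque": the same for the moment, N m; "opening": finger opening in m; "grasp_force": force on a finger pad.
Only numpy, scipy, OpenCV 4.12 (cv2) and the standard library are available. Lean on these libraries where they do the work, as an engineer would, in place of code of your own. Each camera call takes 0.05 s, during which the arm holds its last target. There are 200 camera calls.

## Task

Stand the loose large flask on the empty mat of the shaker platform, centred left to right on that mat and between the two padded bars, and let go of it. Then slide the clamp bar nearest the robot up with a push at its middle until it squeezes both large flasks upright against the far bar, and hold it there with a steady push of about 10 newtons, never more than 20, so that I can tighten its knobs: finish while still holding the bar. Knock nothing over and leave the small flask, the beaker and the tip box where they are.

Things in the scene. Friction and masses are not known exactly. Their poses are not given: they have to be found in the camera images.
- flask_loose_center (a point): the flask to load, on the bench at the start: clear conical (Erlenmeyer) plastic flask with white round screw cap, 142 mm high, about 120 g. Point on its axis half-way up, 71 mm above its underside; z is its axis, up. Base 84 mm diameter, cone from 12 mm up to a 34 mm neck at 104 mm, cap 41 mm diameter from 118 mm to the top: grasp the cap from above
- flask_standing_center (a point): the twin flask, same size and mass, already standing on one of the two mats between the bars, not yet clamped; point and axes as for the loose flask
- mat_empty_center (a point): centre of the upper face of the empty mat, dark ribbed rubber, 200 (x) by 126 (y) by 2 mm, fixed on the shaker's platform. x points from the near clamp bar to the far bar (the way to push), y along the bars, z up. The flask stands on it at this height. The two mats lie side by side, 140 mm between centres; which one is empty varies
- clamp_bar_mid (a point): middle of the near clamp bar, on its axis; axes as the mat's. A 12 mm steel rod, axis 28 mm above the platform plate, between end blocks 307 mm apart that slide on side rails and carry black knobs. Bare for 30 mm either side of the middle: push there, from behind; beyond, 24 mm thick grey foam sleeves 100 mm long. The space behind the bar is free; the plate ends 140 mm behind the mat's centre
- clamp_bar (a joint): travel of the clamp bar in m: 0 fully back, growing towards the far bar; about 0.09 with both flasks gripped (bar axes then about 100 mm apart). About 1.5 N of friction, stays where left. Each sleeve gives 1 mm per 3 N: with both flasks touching, the push rises by about 3 N per mm of bar travel, shared by the two flasks
- far_bar_mid (a point): middle of the far bar, the fixed stop, same rod, sleeves and height as the clamp bar; axes as the mat's
- small_flask_center (a point): bystander: a smaller flask of the same kind, 102 mm high, base 60 mm; point at 51 mm, half-way up
- beaker: bystander: clear beaker 72 mm diameter, 90 mm high; origin at the centre of its underside
- tip_box: bystander: grey and white pipette tip box 85 x 125 x 65 mm; origin at the centre of its underside

How it is judged:
By the outcome, as a careful person would: the job done as asked, in the order asked, and still so for the second after the job is handed in, while the arm keeps its last pose, push and grip.
It also fails if it takes over 58 s, if anything falls off the work surface, if the arm or the gripper's body presses on something with over 40 N, if the wrist force passes 120 N, or if a joint passes its speed limit or range.

## Working session

There is one attempt and no reset: what is moved stays moved. The work goes in short steps, Python scripts to look and compute and a tool call to move; the robot and the scene stay as the last step left them, time stands still between calls to the robot, and variables do not carry over. Pictures are saved under pics/ and viewed, at most 10 in all, crops included, and the job is handed in when it is done.

Besides the shell and the picture viewer there is one more tool, called after "Call:" in YAML: its name, and indented under it one key for each argument. carry_out: Moves the arm, as the interface text tells. Its arguments: {"type":"object","properties":{"motion":{"type":"array","items":{"type":"array","items":{"type":"array","items":{"type":"number"}}}},"claw":{"type":"number"},"grip_force":{"type":"number"}},"required":["motion"]}

```bash
mkdir -p pics; python3 - <<'E'
from plant import ctrl
import cv2
for n in("side","top"):
    cv2.imwrite(f"pics/{n}0.png",ctrl.grab_frame(n)); print(n,ctrl.camera_params(n))
s=ctrl.get_state();print(s)
E
```

```text
side {'vertical_fov': 55.276022704572334, 'cx': 280.2360366120263, 'cy': 211.56472232077687, 'R': array([[-0.80610083, -0.59164419, -0.01259388],
       [-0.28782612,  0.41057313, -0.86520855],
       [ 0.51706632, -0.69382048, -0.50125399]]), 't': array([0.53995158, 0.22790381, 0.82709179])}
top {'vertical_fov': 42.562853388669055, 'cx': 268.65185741569246, 'cy': 213.86741771832308, 'R': array([[-0.0158516 , -0.99977009, -0.01443949],
       [-0.98476445,  0.01811154, -0.17294782],
       [ 0.17316958,  0.011478  , -0.98482514]]), 't': array([0.13271297, 0.60784667, 1.28769802])}
{'time': 0.1, 'qpos': array([-1.18769412e+00,  9.17895344e-02,  1.23175565e+00,  1.19326006e-05,
        1.81979553e+00, -5.67053580e-02]), 'qd': array([-0.00114457, -0.00256132, -0.00368908, -0.00081699,  0.00025206,
        0.00062332]), 'effort': array([ 4.14502225e-03, -4.47855306e+01, -4.07570958e+01,  7.01476377e-02,
        2.83935486e-02, -9.59249951e-05]), 'tool_pos': array([ 0.25536007, -0.5426567 ,  0.22162192]), 'ee_rot': array([ 9.75917750e-01,  2.18137069e-01, -1.36301499e-04, -8.63357640e-04]), 'force': array([-0.21074091, -0.26850204,  0.26309167]), 'ft_torque': array([ 0.02794833, -0.00651052, -0.00922749]), 'grasp_force': 0.0, 'opening': 0.08761931566342888}
```

View pics/side0.png

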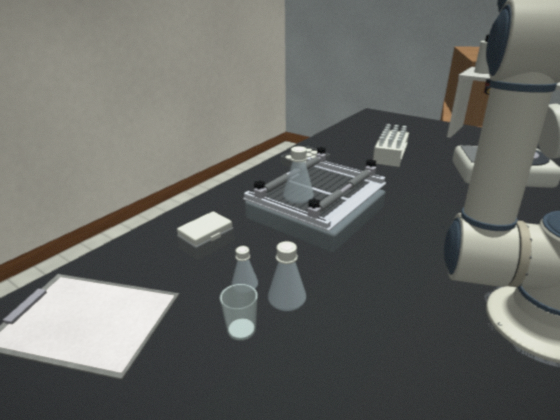

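View pics/top0.png

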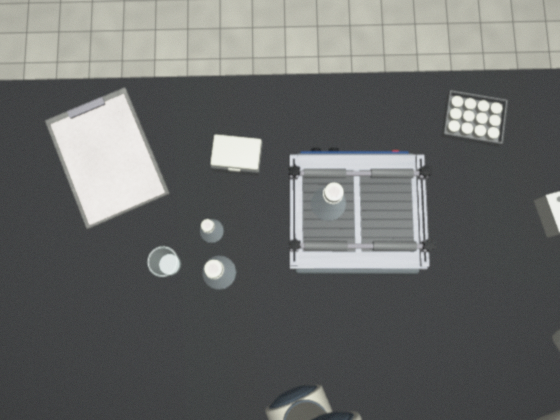

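```bash
python3 - <<'E'
import cv2
t=cv2.imread("pics/top0.png");s=cv2.imread("pics/side0.png")
cv2.imwrite("pics/c1.png",cv2.resize(t[140:280,280:440],None,fx=4.2,fy=4.2,interpolation=2))
a=cv2.resize(t[205:305,140:250],None,fx=3.6,fy=4,interpolation=2)
a=cv2.resize(t[205:305,140:240],(400,400),interpolation=2)
b=cv2.resize(s[235:335,215:315],(400,400),interpolation=2)
cv2.imwrite("pics/c2.png",cv2.hconcat([a,b]))
E
```

```text
(no output)
```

View pics/c1.png

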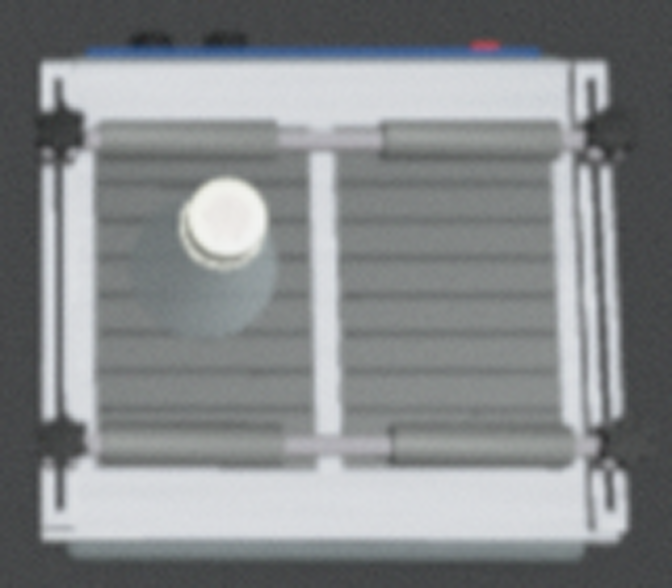

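View pics/c2.png

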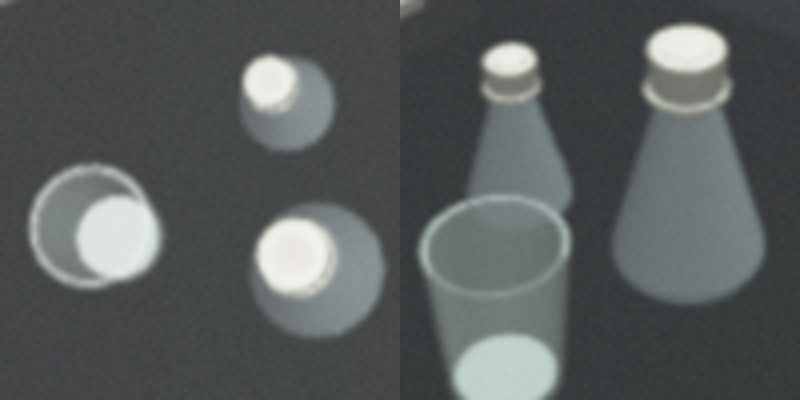

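The top crop shows that the right-hand mat (−y) is empty, with the near bar's bare middle at crop (337,445) and the far bar's at (329,138). The loose flask's cap is at about top (213,269), side (287,247).

```bash
cat > h.py <<'E'
import numpy as np,cv2
from plant import ctrl
def PK(n):
    c=ctrl.camera_params(n); f=210/np.tan(np.radians(c["vertical_fov"])/2)
    return np.array([[f,0,c["cx"]],[0,f,c["cy"]],[0,0,1]]),np.array(c["R"]),np.array(c["t"])
def onplane(n,u,v,z):
    K,R,t=PK(n); d=R.T@np.linalg.solve(K,[u,v,1]); o=-R.T@t
    return o+d*(z-o[2])/d[2]
def tri(pt,ps):
    P=[K@np.c_[R,t] for K,R,t in(PK("top"),PK("side"))]
    X=cv2.triangulatePoints(P[0],P[1],np.array(pt,float).reshape(2,1),np.array(ps,float).reshape(2,1)).ravel()
    return X[:3]/X[3]
def proj(n,X):
    K,R,t=PK(n); x=K@(R@np.array(X)+t); return x[:2]/x[2]
E
python3 - <<'E'
from h import *
np.set_printoptions(precision=4,suppress=True)
print("loose tri",tri((213.3,268.8),(286.8,247)),onplane("top",213.3,268.8,.142),onplane("side",286.8,247,.142))
print("stand tri",tri((334.3,191.7),(299,152)))
for z in(.06,.07,.08,.09,.10):
    c=lambda x,y,zz:onplane("top",280+x/4.2,140+y/4.2,zz)
    n,f=c(337,445,z+.028),c(329,138,z+.028)
    e=[c(x,300,z+.002) for x in(96,313,338,557)]
    print(z,"near",n,"far",f,"mat ys",[a[1] for a in e],"cap",c(228,217,z+.144)[:2],
      "blk",c(60,440,z+.028)[1]-c(622,445,z+.028)[1],"platex",c(330,540,z)[0],"bar side px",proj("side",n),proj("side",f))
s=cv2.imread("pics/side0.png")
cv2.imwrite("pics/c3.png",cv2.resize(s[140:240,240:390],None,fx=5,fy=5,interpolation=2))
E
```

```text
loose tri [0.469  0.2495 0.1417] [0.4694 0.2498 0.142 ] [0.4677 0.2495 0.142 ]
stand tri [ 0.6253 -0.024   0.2253]
0.06 near [ 0.5221 -0.0961  0.088 ] far [ 0.702  -0.0995  0.088 ] mat ys [np.float64(0.03751915879958971), np.float64(-0.08994310725160032), np.float64(-0.10460472902684134), np.float64(-0.23283824975943643)] cap [ 0.6309 -0.0258] blk 0.31936280254586236 platex 0.47011852551632893 bar side px [342.8685 197.9774] [290.736  181.4751]
0.07 near [ 0.5209 -0.0945  0.098 ] far [ 0.6995 -0.0979  0.098 ] mat ys [np.float64(0.038047441602953785), np.float64(-0.08844420063075112), np.float64(-0.10299417431013697), np.float64(-0.23025119812894704)] cap [ 0.6288 -0.0247] blk 0.3168817355810419 platex 0.46941582488334044 bar side px [343.189  195.1274] [291.1183 178.8762]
0.08 near [ 0.5198 -0.0929  0.108 ] far [ 0.697  -0.0963  0.108 ] mat ys [np.float64(0.038575724406317874), np.float64(-0.08694529400990195), np.float64(-0.10138361959343253), np.float64(-0.22766414649845765)] cap [ 0.6266 -0.0235] blk 0.3144006686162214 platex 0.4687131242503519 bar side px [343.5134 192.243 ] [291.5052 176.2451]
0.09 near [ 0.5187 -0.0913  0.118 ] far [ 0.6945 -0.0947  0.118 ] mat ys [np.float64(0.03910400720968195), np.float64(-0.08544638738905277), np.float64(-0.09977306487672816), np.float64(-0.2250770948679683)] cap [ 0.6245 -0.0224] blk 0.311919601651401 platex 0.46801042361736334 bar side px [343.8418 189.3234] [291.897  173.5812]
0.1 near [ 0.5176 -0.0897  0.128 ] far [ 0.692  -0.0931  0.128 ] mat ys [np.float64(0.03963229001304602), np.float64(-0.0839474807682036), np.float64(-0.09816251016002372), np.float64(-0.22249004323747892)] cap [ 0.6223 -0.0213] blk 0.30943853468658056 platex 0.46730772298437484 bar side px [344.1742 186.3682] [292.2937 170.884 ]
```

View pics/c3.png

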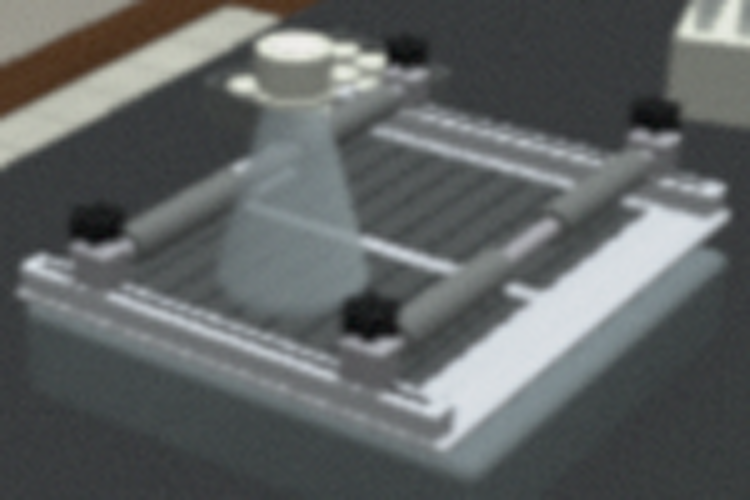

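```bash
python3 - <<'E'
from h import *
np.set_printoptions(precision=4,suppress=True)
c=lambda x,y:(280+x/4.2,140+y/4.2)
print("cap",tri((334.3,191.7),(298.6,149)), "near rod",tri(c(337,445),(346.2,187.8)))
print("plate corner near-left", tri(c(42,540),(240+450/5,140+440/5)), "near-right",tri(c(626,540),(240+728/5,140+210/5)))
for z in(.08,.085,.09): print([onplane("top",*c(x,y),z+.002)[:2] for x,y in((335,155),(552,155),(341,465),(570,465))], [onplane("top",*c(x,y),z+.028)[:2] for x,y in((380,138),(562,138),(392,445),(575,445))])
E
```

```text
cap [ 0.624  -0.0226  0.2342] near rod [ 0.5161 -0.0912  0.1239]
plate corner near-left [0.4689 0.0727 0.0963] near-right [ 0.4652 -0.256   0.0895]
[array([ 0.6932, -0.1035]), array([ 0.6908, -0.2301]), array([ 0.5112, -0.0988]), array([ 0.5089, -0.2291])] [array([ 0.6964, -0.1255]), array([ 0.6944, -0.2296]), array([ 0.5193, -0.1237]), array([ 0.5175, -0.2259])]
[array([ 0.692 , -0.1027]), array([ 0.6896, -0.2288]), array([ 0.5107, -0.098 ]), array([ 0.5084, -0.2278])] [array([ 0.6952, -0.1246]), array([ 0.6931, -0.2283]), array([ 0.5187, -0.1228]), array([ 0.5169, -0.2246])]
[array([ 0.6908, -0.1019]), array([ 0.6884, -0.2275]), array([ 0.5102, -0.0972]), array([ 0.5079, -0.2265])] [array([ 0.6939, -0.1237]), array([ 0.6919, -0.227 ]), array([ 0.5182, -0.1218]), array([ 0.5164, -0.2232])]
```

Call:
carry_out:
  motion:
    - [[0.02,-0.024,0,3],[0.058,-0.069,0,6],[0.1,-0.117,0,9.5],[0.14,-0.165,0,13],[0.18,-0.212,0,16.5],[0.22,-0.26,0,20],[0.255,-0.3,0,23],[0.28,-0.33,0,26.2]]
  claw: -1

```text
time: 1.1
tool_pos: [0.3684, -0.123, 0.2225]
ee_rot: [1.0, -0.009, 0.0, -0.0]
force: [0.8, 0.1, 0.3]
opening: 0.088
grasp_force: 0.0
```

Call:
carry_out:
  motion:
    - [[0.008,-0.03,0,0],[0.022,-0.085,0,0],[0.036,-0.143,0,0],[0.05,-0.2,0,0],[0.065,-0.257,0,0],[0.079,-0.313,0,0],[0.09,-0.356,0,0],[0.094,-0.374,0,0]]

```text
time: 2.1
tool_pos: [0.4686, 0.2491, 0.2215]
ee_rot: [1.0, -0.008, -0.001, 0.0]
force: [-0.2, -0.3, -0.4]
opening: 0.0879
grasp_force: 0.0
```

```bash
python3 - <<'E'
from h import *
a=ctrl.grab_frame("top");b=ctrl.grab_frame("side");s=ctrl.get_state();p=s["tool_pos"];print(p,s["ee_rot"],s["qpos"])
print(proj("top",p),proj("side",p))
a=cv2.resize(a[205:305,160:260],(400,400),interpolation=2)
b=cv2.resize(b[185:310,225:350],(400,400),interpolation=2)
cv2.imwrite("pics/c4.png",cv2.hconcat([a,b]))
E
```

```text
[0.46864605 0.24803714 0.22177296] [ 9.99968883e-01 -7.83938943e-03 -7.93909713e-04  3.82256243e-04] [ 4.22638203e-01 -9.52800540e-02  1.41834312e+00 -3.31859681e-05
  1.82029158e+00  2.00910531e+00]
[209.79726007 266.44830908] [286.6805145  213.08123119]
```

View pics/c4.png

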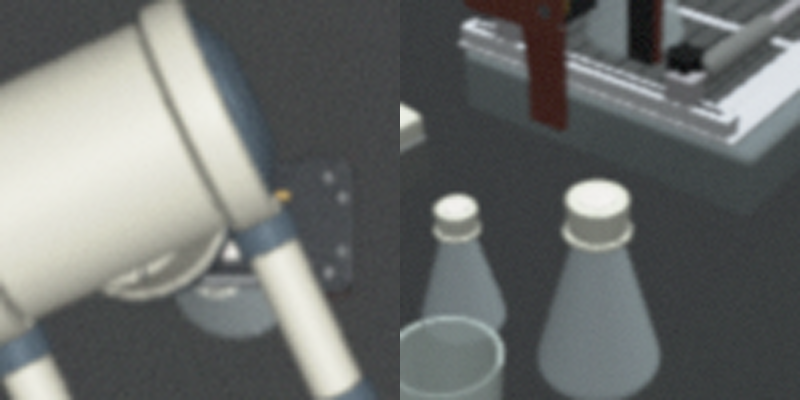

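The side crop shows the fingers straddling the flask centrally. The fingertip midpoint is at (286.6,214), matching the projection, and the cap is directly below at (286.6,247).

Call:
carry_out:
  motion:
    - [[0,0,0.012,0],[0,0,0.032,0],[0,-0.001,0.052,0],[0,-0.001,0.072,0],[0,-0.001,0.09,0],[0,-0.001,0.102,0],[0,-0.001,0.11,0],[0,-0.001,0.11,0]]

```text
time: 3.2
tool_pos: [0.4687, 0.2482, 0.1122]
ee_rot: [1.0, -0.009, -0.0, 0.0]
force: [0.4, -0.2, -0.4]
opening: 0.0884
grasp_force: 0.0
```

Call:
carry_out:
  motion:
    - [[0,0,0,0],[0,0,0,0],[0,0,0,0],[0,0,0,0],[0,0,0,0],[0,0,0,0],[0,0,0,0],[0,0,0,0]]
  claw: 1
  grip_force: 20

```text
time: 4.2
tool_pos: [0.4689, 0.2482, 0.1127]
ee_rot: [1.0, -0.009, 0.0, -0.0]
force: [-0.9, 0.3, 0.4]
opening: 0.0408
grasp_force: 20.0
```

Call:
carry_out:
  motion:
    - [[0,0,-0.008,0],[0,0,-0.025,0],[0,0,-0.053,0],[0,0,-0.085,0],[0,0,-0.12,0],[0,0,-0.155,0],[0,0,-0.18,0],[0,0,-0.19,0]]

```text
time: 5.2
tool_pos: [0.4692, 0.2483, 0.3058]
ee_rot: [1.0, -0.009, 0.002, -0.001]
force: [-0.2, 1.0, -1.1]
opening: 0.0408
grasp_force: 20.0
```

Call:
carry_out:
  motion:
    - [[0,0.02,0,0],[0,0.06,0,0],[0.001,0.11,0,0],[0.001,0.165,0,0],[0.002,0.22,0,0],[0.004,0.275,0,0],[0.006,0.325,0,0],[0.007,0.36,0,0]]

```text
time: 6.2
tool_pos: [0.4682, -0.1148, 0.3011]
ee_rot: [1.0, -0.01, -0.001, -0.0]
force: [0.4, 0.2, -1.5]
opening: 0.041
grasp_force: 20.0
```

Call:
carry_out:
  motion:
    - [[0.004,0.025,0,0],[0.02,0.043,0,0],[0.045,0.045,0,0],[0.075,0.045,0,0],[0.105,0.045,0,0],[0.13,0.045,0,0],[0.148,0.045,0,0],[0.153,0.045,0,0]]

```text
time: 7.2
tool_pos: [0.6215, -0.1604, 0.3004]
ee_rot: [1.0, -0.009, -0.002, -0.0]
force: [0.5, -0.3, -0.7]
opening: 0.0405
grasp_force: 20.0
```

Call:
carry_out:
  motion:
    - [[0,0,0.01,0],[0,0,0.025,0],[0,0,0.04,0],[0,0,0.053,0],[0,0,0.063,0],[0,0,0.07,0],[0,0,0.07,0],[0,0,0.07,0]]

```text
time: 8.2
tool_pos: [0.6219, -0.1596, 0.2333]
ee_rot: [1.0, -0.009, 0.0, 0.0]
force: [0.3, 0.6, -1.2]
opening: 0.0404
grasp_force: 20.0
```

```bash
python3 - <<'E'
from h import *
a=ctrl.grab_frame("top");b=ctrl.grab_frame("side");s=ctrl.get_state();p=s["tool_pos"];print(p,s["ee_rot"])
z=p[2]-.1127
print([proj("side",(p[0],p[1],z+h)) for h in(0,.142)], proj("side",(p[0],p[1],.093)))
a=cv2.resize(a[140:280,280:440],(400,350),interpolation=2)
b=cv2.resize(b[130:230,240:355],(400,350),interpolation=2)
cv2.imwrite("pics/c5.png",cv2.hconcat([a,b]))
E
```

```text
[ 0.62198655 -0.15958197  0.2333604 ] [ 9.99961878e-01 -8.71284210e-03  5.51913005e-04  1.57708171e-04]
[array([324.21062884, 171.07803452]), array([326.35011061, 124.83248546])] [323.82309896 179.45461061]
```

View pics/c5.png

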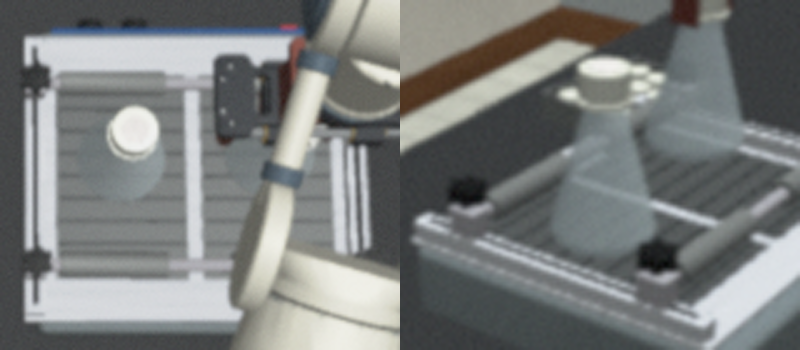

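The flask is hanging above the empty mat, clear of the bars and its twin. I'll shift it 3.5 mm and lower it.

Call:
carry_out:
  motion:
    - [[0,0.0015,0.003,0],[0,0.0035,0.008,0],[0,0.0035,0.013,0],[0,0.0035,0.018,0],[0,0.0035,0.021,0],[0,0.0035,0.023,0],[0,0.0035,0.024,0],[0,0.0035,0.024,0]]

```text
time: 9.3
tool_pos: [0.6217, -0.163, 0.2087]
ee_rot: [1.0, -0.009, 0.0, 0.0]
force: [0.2, 0.5, -0.9]
opening: 0.0409
grasp_force: 20.0
```

Call:
carry_out:
  motion:
    - [[0,0,0.0005,0],[0,0,0.001,0],[0,0,0.0015,0],[0,0,0.002,0],[0,0,0.0025,0],[0,0,0.003,0],[0,0,0.003,0],[0,0,0.003,0]]

```text
time: 10.3
tool_pos: [0.6217, -0.163, 0.2056]
ee_rot: [1.0, -0.009, -0.0, 0.0]
force: [-0.2, -0.0, -0.4]
opening: 0.0407
grasp_force: 20.0
```

Call:
carry_out:
  motion:
    - [[0,0,0.0005,0],[0,0,0.001,0],[0,0,0.0015,0],[0,0,0.002,0],[0,0,0.002,0],[0,0,0.002,0],[0,0,0.002,0],[0,0,0.002,0]]

```text
time: 11.3
tool_pos: [0.6219, -0.163, 0.2046]
ee_rot: [1.0, -0.009, 0.001, 0.0]
force: [-0.1, 1.2, 5.4]
opening: 0.0405
grasp_force: 20.0
```

Call:
carry_out:
  motion:
    - [[0,0,-0.0005,0],[0,0,-0.0005,0],[0,0,-0.0005,0],[0,0,-0.0005,0],[0,0,-0.0005,0],[0,0,-0.0005,0],[0,0,-0.0005,0],[0,0,-0.0005,0]]
  claw: -1

```text
time: 12.3
tool_pos: [0.6217, -0.163, 0.2042]
ee_rot: [1.0, -0.009, 0.0, -0.0]
force: [0.1, 0.4, 0.3]
opening: 0.0876
grasp_force: 0.0
```

Call:
carry_out:
  motion:
    - [[0,0,-0.005,0],[0,0,-0.02,0],[0,0,-0.04,0],[0,0,-0.06,0],[0,0,-0.08,0],[0,0,-0.095,0],[0,0,-0.1,0],[0,0,-0.1,0]]

```text
time: 13.3
tool_pos: [0.6218, -0.1631, 0.3048]
ee_rot: [1.0, -0.009, 0.001, 0.0]
force: [0.1, -0.8, 0.3]
opening: 0.088
grasp_force: 0.0
```

Call:
carry_out:
  motion:
    - [[-0.01,0,0,0],[-0.035,-0.005,0,0],[-0.065,-0.02,0,0],[-0.095,-0.04,0,0],[-0.12,-0.055,0,0],[-0.136,-0.065,0,0],[-0.142,-0.0695,0,0],[-0.142,-0.0695,0,0]]
  claw: 1

```text
time: 14.3
tool_pos: [0.4806, -0.091, 0.304]
ee_rot: [1.0, -0.009, 0.0, 0.0]
force: [-0.4, -0.4, 0.6]
opening: 0.0115
grasp_force: 0.0
```

```bash
python3 - <<'E'
from h import *
a=ctrl.grab_frame("top");b=ctrl.grab_frame("side");s=ctrl.get_state();p=s["tool_pos"];print(p,s["ee_rot"],s["opening"])
a=cv2.resize(a[140:280,280:440],(400,350),interpolation=2)
b=cv2.resize(b[130:230,240:355],(400,350),interpolation=2)
cv2.imwrite("pics/c6.png",cv2.hconcat([a,b]))
E
```

```text
[ 0.48113973 -0.0913318   0.30370893] [ 9.99961000e-01 -8.82856434e-03 -2.34683191e-04 -1.77578628e-05] 0.003351244886211943
```

View pics/c6.png

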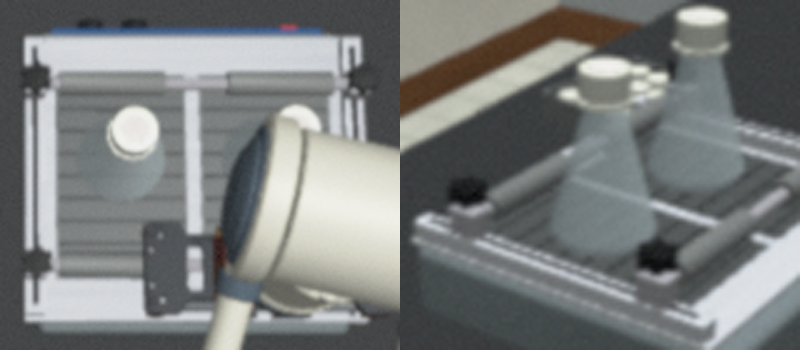

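Both flasks stand upright on their mats, level with each other, and the gripper is behind the bar's middle. I'll descend behind the bar.

Call:
carry_out:
  motion:
    - [[0,0,0.015,0],[0,0,0.045,0],[0,0,0.08,0],[0,0,0.115,0],[0,0,0.15,0],[0,0,0.175,0],[0,0,0.19,0],[0,0,0.196,0]]

```text
time: 15.4
tool_pos: [0.4805, -0.0911, 0.1068]
ee_rot: [1.0, -0.009, -0.001, -0.0]
force: [0.3, -0.1, -0.7]
opening: 0.0003
grasp_force: 0.0
```

Call:
carry_out:
  motion:
    - [[0.005,0,0,0],[0.01,0,0,0],[0.015,0,0,0],[0.02,0,0,0],[0.025,0,0,0],[0.03,0,0,0],[0.035,0,0,0],[0.04,0,0,0]]

```text
time: 16.4
tool_pos: [0.5212, -0.0918, 0.1082]
ee_rot: [1.0, -0.009, -0.0, 0.0]
force: [-2.6, -1.0, 1.0]
opening: 0.0008
grasp_force: 0.9
```

Call:
carry_out:
  motion:
    - [[0.004,0,0,0],[0.008,0,0,0],[0.012,0,0,0],[0.016,0,0,0],[0.02,0,0,0],[0.024,0,0,0],[0.028,0,0,0],[0.032,0,0,0]]

```text
time: 17.4
tool_pos: [0.5532, -0.0924, 0.1081]
ee_rot: [1.0, -0.009, -0.0, 0.0]
force: [-2.6, -1.0, 0.5]
opening: 0.0004
grasp_force: 0.8
```

Call:
carry_out:
  motion:
    - [[0.0015,0,0,0],[0.003,0,0,0],[0.0045,0,0,0],[0.006,0,0,0],[0.0075,0,0,0],[0.009,0,0,0],[0.0105,0,0,0],[0.012,0,0,0]]

```text
time: 18.4
tool_pos: [0.565, -0.0926, 0.1081]
ee_rot: [1.0, -0.009, -0.0, 0.0]
force: [-1.9, 0.7, -0.1]
opening: 0.0006
grasp_force: 1.4
```

Call:
carry_out:
  motion:
    - [[0.001,0,0,0],[0.002,0,0,0],[0.003,0,0,0],[0.004,0,0,0],[0.005,0,0,0],[0.006,0,0,0],[0.007,0,0,0],[0.008,0,0,0]]

```text
time: 19.4
tool_pos: [0.5729, -0.0927, 0.1081]
ee_rot: [1.0, -0.009, -0.0, 0.0]
force: [-3.6, -1.3, -0.8]
opening: 0.0005
grasp_force: 1.4
```

Call:
carry_out:
  motion:
    - [[0.0005,0,0,0],[0.001,0,0,0],[0.0015,0,0,0],[0.002,0,0,0],[0.0025,0,0,0],[0.003,0,0,0],[0.0035,0,0,0],[0.004,0,0,0]]

```text
time: 20.4
tool_pos: [0.5763, -0.0928, 0.1081]
ee_rot: [1.0, -0.009, -0.001, 0.0]
force: [-6.9, -1.7, 0.9]
opening: 0.0007
grasp_force: 3.4
```

Call:
carry_out:
  motion:
    - [[0.0003,0,0,0],[0.0005,0,0,0],[0.0008,0,0,0],[0.001,0,0,0],[0.001,0,0,0],[0.001,0,0,0],[0.001,0,0,0],[0.001,0,0,0]]

```text
time: 21.4
tool_pos: [0.5769, -0.0928, 0.1081]
ee_rot: [1.0, -0.009, -0.001, -0.0]
force: [-8.2, -1.5, 1.1]
opening: 0.0002
grasp_force: 4.0
```

```bash
python3 - <<'E'
from h import *
F=[]
for i in range(4): a=ctrl.grab_frame("top");F.append(ctrl.get_state()["force"])
b=ctrl.grab_frame("side");s=ctrl.get_state();F.append(s["force"]);print(np.round(F,1),s["tool_pos"])
a=cv2.resize(a[140:280,280:440],(400,350),interpolation=2)
b=cv2.resize(b[130:230,240:355],(400,350),interpolation=2)
cv2.imwrite("pics/c7.png",cv2.hconcat([a,b]))
E
```

```text
[[-8.3 -2.4  1.2]
 [-8.2 -1.7  1.7]
 [-8.4 -1.   1.9]
 [-7.6 -1.9  2. ]
 [-7.6 -1.5  1.6]] [ 0.57691107 -0.09281097  0.10807988]
```

View pics/c7.png

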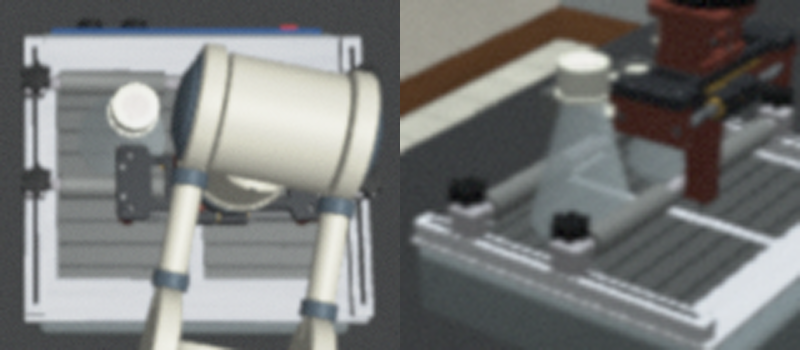

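The bars are about 99 mm apart, the visible flask is upright and the gripper is clear of it. The push is about 8 N, so I'll add a little.

Call:
carry_out:
  motion:
    - [[0.0003,0,0,0],[0.0006,0,0,0],[0.001,0,0,0],[0.001,0,0,0],[0.001,0,0,0],[0.001,0,0,0],[0.001,0,0,0],[0.001,0,0,0]]

```text
time: 22.65
tool_pos: [0.5776, -0.0928, 0.1081]
ee_rot: [1.0, -0.009, -0.002, -0.0]
force: [-8.7, -0.5, 1.8]
opening: 0.0006
grasp_force: 4.6
```

```bash
python3 - <<'E'
from h import *
F=[]
for i in range(6):
    a=ctrl.grab_frame("top");s=ctrl.get_state();F.append(np.r_[s["force"],s["ft_torque"]])
print(np.round(F,2),np.mean(F,0),s["tool_pos"])
b=ctrl.grab_frame("side")
cv2.imwrite("pics/c8.png",cv2.resize(b[130:230,240:390],(795,530),interpolation=2))
E
```

```text
[[-9.54 -1.7   2.29 -0.28  1.56 -0.03]
 [-9.16 -2.23  2.19 -0.22  1.52 -0.06]
 [-9.22 -1.67  2.01 -0.23  1.53 -0.03]
 [-9.02 -1.38  2.47 -0.27  1.65 -0.05]
 [-9.38 -1.07  2.29 -0.24  1.59 -0.03]
 [-9.33 -1.09  1.9  -0.23  1.54 -0.01]] [-9.27398025 -1.5215212   2.19159683 -0.24639825  1.56577677 -0.03487841] [ 0.5776056  -0.09279308  0.10806558]
```

View pics/c8.png

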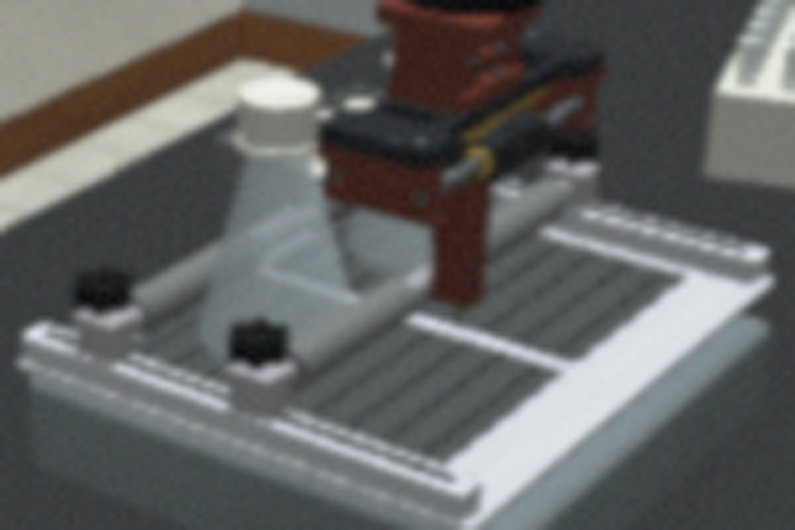

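Call:
carry_out:
  motion:
    - [[0.0002,0,0,0],[0.0005,0,0,0],[0.0005,0,0,0],[0.0005,0,0,0],[0.0005,0,0,0],[0.0005,0,0,0],[0.0005,0,0,0],[0.0005,0,0,0]]

```text
time: 24.0
tool_pos: [0.5779, -0.0928, 0.1081]
ee_rot: [1.0, -0.009, -0.002, -0.0]
force: [-8.8, -1.6, 2.3]
opening: 0.0003
grasp_force: 5.0
```

```bash
python3 - <<'E'
from h import *
F=[]
for i in range(6):
    ctrl.grab_frame("top");s=ctrl.get_state();F.append(s["force"])
m=np.mean(F,0);print(m,s["tool_pos"])
if 9<-m[0]<12: print(ctrl.finish_job())
E
```

```text
[-10.25021876  -1.40874123   2.66044855] [ 0.57794432 -0.09281411  0.10808846]
the job is handed in; nothing more can be done
None
```

The job is handed in: the loose flask stands on the empty mat, and the arm is holding the clamp bar at its middle with a push of about 10 N, squeezing both flasks against the far bar; the arm hid the newly loaded flask in the last pictures, so its final contact is inferred rather than seen.

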